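# Change the label roll on the packing-table dispenser

### The arm

A 7-joint arm with a two-finger parallel gripper is mounted at the origin on the work surface. World frame = base frame: x ahead of the robot, y to its left, z up, the work surface at z = 0. Lengths are in mm, angles in degrees, forces in N, time in s.
With the tool pointing down it reaches from about 400 to 850 mm from the base axis. Payload 10.4 kg.
Tool frame: the origin (TCP) lies on the front face of the gripper's body, between the roots of the fingers; the fingertips stand 70 mm ahead of it and the grasp point (between the pads) lies 51 mm ahead of it (bot.hold_point_z is the distance from the TCP to the grasp point, in mm); z points along the fingers, y is the line along which they close (so a half turn about z gives the same grasp; the last joint's range is limited). The gripper opens to 87 mm and grips with 3 to 60 N. Pads are 19 mm wide; open, the fingers measure 117 mm over their backs; the gripper's body (75 mm by 190 mm) begins 51 mm behind the grasp point.
Start: joints at [-78.472, 19.034, -3.707, 83.658, 1.238, 77.344, -5.071], TCP at [138.695, 609.433, 292.276] pointing down, gripper open.
Joint ranges: [-148.97, 148.97], [-28.65, 121.19], [-84.17, 76.75], [9.2, 138.47], [-72.65, 252.65], [3.7, 117.97], [-149.18, 149.18]. Speed limits (degrees/s): [127.2, 127.2, 159.86, 159.86, 180, 180, 180].

### API

Orientations are given as a 3x3 rotation matrix whose columns are the frame's x, y, z axes.
In Python, from cell import bot, cams, job gives the robot as it stands.
- The arm moves only by the tool step_arm, never from a script. Its argument "steps" is a list of rows, each a list of 6 numbers: the shift along the tool's x, y, z in mm, then the turn, a rotation vector about the tool's x, y, z in degrees. A call has 1 to 8 rows; each row is the pose to reach, as a shift and turn from the pose commanded when the call began, along the tool's axes at that moment; what a row does not reach only later rows make up. A row lasts 1/10 s, in which the tool goes at most 50 mm and 8.59 degrees, less where a joint would pass 70% of its speed; a pose out of reach is approached as far as the arm can. A call with a gripper value outside its range is refused whole. "claw" is the finger opening in mm, from 0 to 87, set as the call begins (left out, the last holds). The fingers move at their own pace and stop on an object; the grip force is fixed at half the most. Time passes only in rows, so rows that repeat a pose let the fingers close. It gives the time, the measured TCP pose, the force, the opening and the grip force at its end, in the units of the state.
- bot.sense(): the state, without advancing time (a new reading comes with each control period).
- cams.snapshot(name): name is "scene" or "top"; returns a dict with "img" (480x640x3 uint8, blue, green, red), "fx", "fy", "cx", "cy" (pixels), "extrinsics" (4x4, takes a point from camera to world coordinates). Camera axes: x right, y down, z forward; pixel columns grow to the right and rows downward; lengths in mm; the calibration is good to about 2 mm. A picture is of the moment at which its call begins. There is no depth.
- job.sign_off(): hands the job in; it is judged then, once.
The state is a dict: "time_s": time; "joints": joint angles; "joint_velocities": joint speeds; "tau": joint torques, N m; "eef_pos": TCP position; "tool_rot": TCP orientation; "ft_force": force on the tool from outside, world axes, zero at the start; "ft_torque": the same for the moment, N m; "width": opening from 0.0 (shut) to 1.0 (fully open); "grasp_force": force on a finger pad.
Only numpy, scipy, OpenCV 4.12 (cv2) and the standard library are available. Lean on these libraries where they do the work, as an engineer would, in place of code of your own. Each camera call takes 0.05 s, during which the arm holds its last target. There are 200 camera calls.

### The job

Change the label roll: throw the empty spool from the dispenser's cradle into the grey waste bin and seat the full roll in the cradle. Then draw the wooden axle rod out of its carton, lay it down and let go, take it again by its flat tab and push it through the near cheek's hole, the roll and the far cheek's hole until the tab is home against the cheek. Leave the jar, candle pot, mug, pale soap bar and blue bottle where they are.

Things in the scene. Friction and masses are not known exactly. Their poses are not given: they have to be found in the camera images.
- stand: Plywood label dispenser, fixed. Origin: centre of underside. Base 90 (x) x 134 (y) x 8 mm. Two cheeks 70 wide (x), 10 thick, tops at z = 62 mm, outer faces at y = -55 and +55 mm (90 mm free between), each with a 22 mm hole at x = 0, z = 38 mm. Cradle between them: floor z = 8 mm, lips at x = +-34 mm, 6 mm thick, up to z = 16 mm. The rod goes in from the -y side towards +y.
- entry (a point): Centre of the hole in the outer face of the dispenser's -y cheek (stand frame 0, -55, 38 mm; same axes as stand). The rod enters here towards stand +y.
- exit (a point): Centre of the hole in the outer face of the dispenser's +y cheek (stand frame 0, 55, 38 mm).
- empty_spool: Empty cardboard spool, about 40 g, lying in the dispenser's cradle: two square end plates 60 x 60 x 4 mm joined by a bare 36 mm diameter core along y, 72 mm between the plates, 80 mm over all. Origin: centre of its underside; core axis at z = 30 mm.
- roll: Full label roll on an equal spool, about 180 g, on the table: square end plates 60 x 60 x 4 mm, white paper wound to 52 mm diameter between them (72 mm wide), 80 mm over all along y, with a 30 mm hole through along y. Origin: centre of its underside; axis at z = 30 mm. Either end may point either way in the cradle.
- rod: Wooden axle rod, 45 g, along its own x. Origin: on its axis at the shoulder between shaft and tab. Round shaft 18 mm diameter from x = 0 to -140 mm, last 8 mm tapered to 10 mm diameter; flat tab x = 0 to +45 mm, 32 mm wide (y), 18 mm thick (z). At the start it lies flat on the table, tab and shoulder hidden in the carton, 100 to 125 mm of shaft sticking out.
- rod_tip (a point): Centre of the tapered end of the rod's shaft (rod frame -140, 0, 0 mm).
- carton: Cardboard sleeve carton, fixed to the table, 120 (x) x 68 (y) x 49 mm high, open only at its -x end; walls 4 mm, inside 60 mm wide and 45 mm high, without floor. Origin: middle of the open mouth, at table height; the carton extends to +x. Pull the rod straight out towards carton -x.
- bin: Grey plastic open-topped waste bin, fixed, 150 x 150 x 80 mm high, walls 4 mm. Origin: centre of its underside.
- jar: Amber jar with black lid, 64 mm diameter, 70 mm high, stands on the table; bystander. Origin: underside.
- candle: White ceramic candle pot, 60 mm diameter, 60 mm high; bystander. Origin: underside.
- mug: White mug, 76 mm diameter, 90 mm high; bystander. Origin: underside.
- soap: Pale soap bar 55 x 85 x 30 mm; bystander. Origin: underside.
- bottle: Blue bottle with white cap, 38 mm diameter, 120 mm high; bystander. Origin: underside.

How it is judged:
By the outcome, as a careful person would: the job done as asked, in the order asked, and still so for the second after the job is handed in, with the robot touching nothing.
It also fails if it takes over 72 s, if anything falls off the work surface, if the arm or the gripper's body presses on something with over 40 N, if the wrist force passes 120 N, or if a joint passes its speed limit or range.

## Working session

There is one attempt and no reset: what is moved stays moved. The work goes in short steps, Python scripts to look and compute and a tool call to move; the robot and the scene stay as the last step left them, time stands still between calls to the robot, and variables do not carry over. Pictures are saved under pics/ and viewed, at most 12 in all, crops included, and the job is handed in when it is done.

Besides the shell and the picture viewer there is one more tool, called after "Request:" as name([rows], argument=value, ...), one row to a line, values as JSON. step_arm: Moves the arm, as the interface text tells. Its arguments: {"type":"object","properties":{"steps":{"type":"array"},"claw":{"type":"number"}},"required":["steps"]}

```bash
mkdir -p pics; ls; python3 - <<'E'
from cell import bot,cams,job
import cv2,numpy as np
s=bot.sense();print({k:np.round(v,3).tolist() for k,v in s.items()})
for n in("scene","top"):
    c=cams.snapshot(n);cv2.imwrite(f"pics/{n}0.png",c["img"]);print(n,c["fx"],c["fy"],c["cx"],c["cy"]);print(np.round(c["extrinsics"],3))
E
```

```text
pics
{'time_s': 0.0, 'joints': [-78.472, 19.072, -3.708, 83.707, 1.236, 77.342, -5.07], 'joint_velocities': [0.053, 0.027, -0.087, -0.007, -0.043, -0.031, -0.003], 'tau': [-0.0, -62.324, 0.025, -38.991, -0.061, 0.04, 0.0], 'eef_pos': [138.64, 609.134, 291.443], 'tool_rot': [[-0.975, 0.222, -0.0], [0.222, 0.975, -0.001], [-0.0, -0.001, -1.0]], 'ft_force': [-0.455, 0.519, -0.073], 'ft_torque': [0.003, -0.009, -0.053], 'grasp_force': 0.0, 'width': 0.998}
scene 535.2348169921812 535.2348169921812 326.7995376316966 248.4361672931392
[[-6.87000e-01  3.94000e-01 -6.11000e-01  1.37570e+03]
 [ 7.27000e-01  3.55000e-01 -5.88000e-01  8.05394e+02]
 [-1.40000e-02 -8.48000e-01 -5.30000e-01  7.61148e+02]
 [ 0.00000e+00  0.00000e+00  0.00000e+00  1.00000e+00]]
top 478.4324571771777 478.4324571771777 326.8616027446037 244.27775511438924
[[-2.800000e-02 -9.960000e-01  8.100000e-02  4.719330e+02]
 [-1.000000e+00  2.800000e-02 -2.000000e-03  1.207100e+01]
 [-0.000000e+00 -8.100000e-02 -9.970000e-01  1.102992e+03]
 [ 0.000000e+00  0.000000e+00  0.000000e+00  1.000000e+00]]
```

View pics/scene0.png

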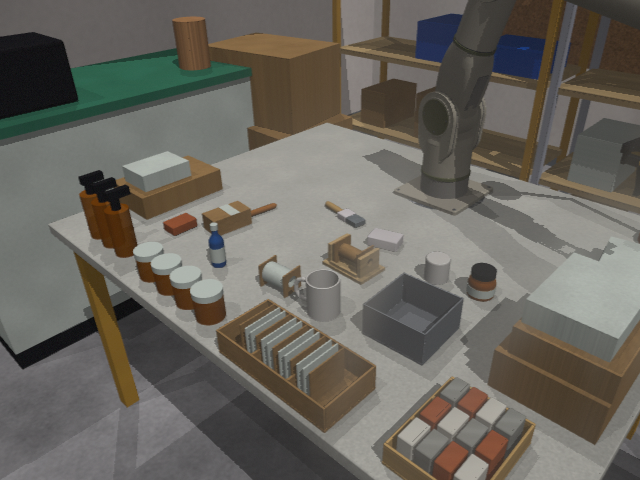

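View pics/top0.png

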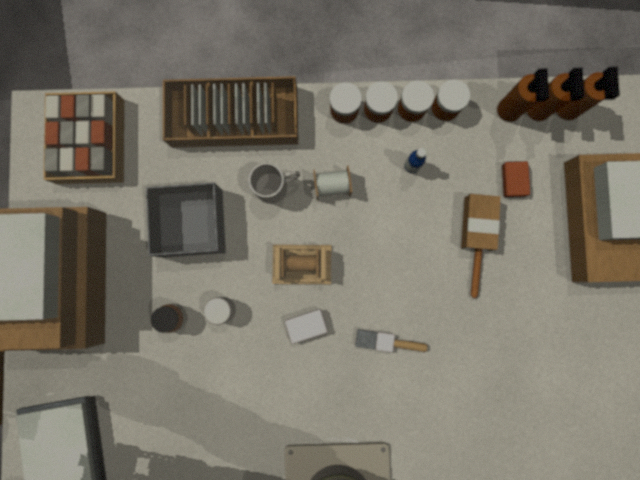

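The top view shows: stand (302,264), roll (331,183) beside the mug (268,180), bin (186,220), and carton (483,220) with the rod pointing down to (475,296). Enlarging both views gives pixel positions of the edges.

```bash
python3 - <<'E'
import cv2
t=cv2.imread("pics/top0.png");a=cv2.resize(t[150:310,258:518],None,fx=3,fy=3,interpolation=cv2.INTER_CUBIC)
for i in range(0,260,20): cv2.putText(a,str(258+i),(3*i,10),0,.35,(255,255,0),1);cv2.line(a,(3*i,12),(3*i,18),(255,255,0),1)
for i in range(0,160,20): cv2.putText(a,str(150+i),(0,3*i+4),0,.35,(255,255,0),1)
cv2.imwrite("pics/tc.png",cv2.convertScaleAbs(a,alpha=1.5))
s=cv2.imread("pics/scene0.png");a=cv2.resize(s[190:330,190:410],None,fx=3.6,fy=3.6,interpolation=cv2.INTER_CUBIC)
for i in range(0,220,20): cv2.putText(a,str(190+i),(int(3.6*i),10),0,.35,(255,255,0),1)
for i in range(0,140,20): cv2.putText(a,str(190+i),(0,int(3.6*i)+4),0,.35,(255,255,0),1)
cv2.imwrite("pics/sc.png",cv2.convertScaleAbs(a,alpha=1.4))
E
```

```text
(no output)
```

View pics/tc.png

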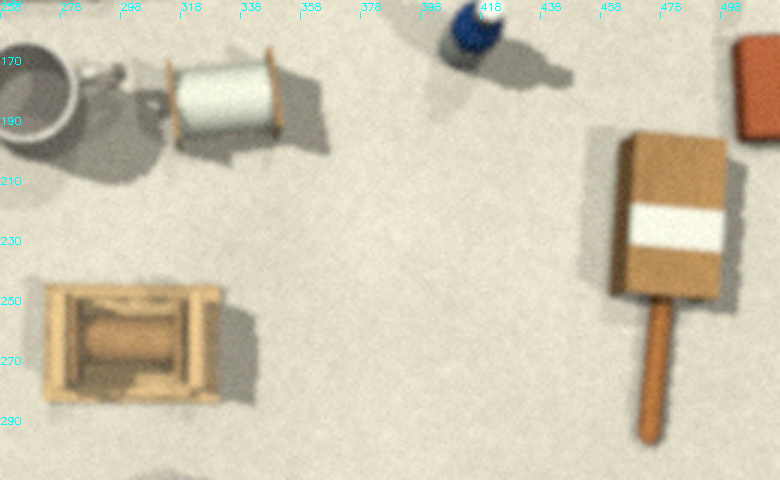

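View pics/sc.png

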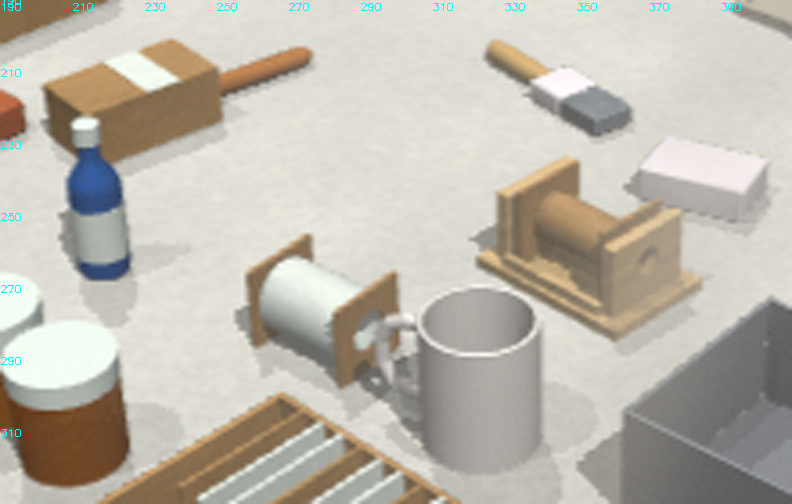

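The crops show the stand base corners, near (273,245) to (331,284), and the roll with plates at about u=316 and u=349. The rod runs from (478,250) to its tip at (474,296), and the carton mouth is at v≈248. Next I'll turn these into world positions.

```bash
cat > h.py <<'E'
import cv2,numpy as np
from cell import bot,cams,job
def ray(c,u,v):
    E=np.array(c["extrinsics"]);d=E[:3,:3]@np.array([(u-c["cx"])/c["fx"],(v-c["cy"])/c["fy"],1.]);return E[:3,3],d
def onz(c,u,v,z):
    o,d=ray(c,u,v);return (o+d*(z-o[2])/d[2])
def proj(c,p):
    E=np.array(c["extrinsics"]);q=E[:3,:3].T@(np.array(p,float)-E[:3,3]);return np.array([c["fx"]*q[0]/q[2]+c["cx"],c["fy"]*q[1]/q[2]+c["cy"]])
def mid(c1,p1,c2,p2):
    o1,d1=ray(c1,*p1);o2,d2=ray(c2,*p2);A=np.c_[d1,-d2];t=np.linalg.lstsq(A,o2-o1,rcond=None)[0];a=o1+d1*t[0];b=o2+d2*t[1];return (a+b)/2,np.linalg.norm(a-b)
def blob(m,x0,y0,x1,y1):
    k=np.zeros_like(m);k[y0:y1,x0:x1]=m[y0:y1,x0:x1]
    cs,_=cv2.findContours(k,cv2.RETR_EXTERNAL,cv2.CHAIN_APPROX_NONE);return max(cs,key=cv2.contourArea)
E
python3 - <<'E'
from h import *
t=cams.snapshot("top");s=cams.snapshot("scene")
hsv=cv2.cvtColor(t["img"],cv2.COLOR_BGR2HSV)
br=cv2.inRange(hsv,(5,85,60),(25,255,255))
def rect(m,box,z,n):
    c=blob(m,*box);r=cv2.minAreaRect(c);b=cv2.boxPoints(r);w=np.array([onz(t,*p,z)[:2] for p in b]);print(n,cv2.contourArea(c),"px",np.round(b,1).tolist(),"\n  ctr",w.mean(0).round(1),"sides",[(np.linalg.norm(w[i+1]-w[i]).round(1),np.degrees(np.arctan2(*(w[i+1]-w[i])[::-1])).round(1)) for i in (0,1)])
rect(br,(265,235,340,295),8,"stand")
rect(br,(465,252,490,305),9,"rod")
rect(br,(455,185,505,251),49,"carton")
w=cv2.inRange(hsv,(0,0,150),(90,40,255))
lab=cv2.inRange(t["img"],(120,120,110),(255,255,255))
print(t["img"][183,320:350:6].tolist(),t["img"][183,365:370:4].tolist(),t["img"][262,345+10].tolist(),hsv[183,332],hsv[183,390],hsv[264,275],hsv[264,300])
cr=lambda x,y:(258+(x+.5)/3-.5,150+(y+.5)/3-.5)
for n,p,z in [("base",[(44,286),(222,286),(220,402),(43,402)],8),("plates top L",[(168,58),(179,148)],60),("plates top R",[(269,47),(280,137)],60),("paper mid",[(172,101),(276,96)],30)]:
    q=np.array([onz(t,*cr(*a),z)[:2] for a in p]);print(n,q.round(1).tolist(),q.mean(0).round(1))
sc=lambda x,y:(190+(x+.5)/3.6-.5,190+(y+.5)/3.6-.5)
print("tip",mid(t,cr(650,441),s,sc(306,55)))
# scene: stand base corners at z=0 / z=8
for n,p,z in [("scene base(front,right,left)",[(615,332),(700,283),(478,259)],8),("cheek near top",[(604,262),(680,208)],62),("far cheek top",[(500,192),(573,160)],62),("roll plate top near mug",[(336,310),(396,273)],60),("roll far",[(249,272),(310,236)],60),("hole stand",[(648,262)],38),("mug top L/R",[(418,315),(541,315)],90)]:
    q=np.array([onz(s,*sc(*a),z)[:2] for a in p]);print(n,q.round(1).tolist())
b=np.array([onz(t,*p,80)[:2] for p in [(147,186),(217,184),(223,253),(151,256)]]);print("bin",b.round(0).tolist(),b.mean(0))
E
```

```text
stand 2021.5 px [[273.0, 245.0], [330.0, 245.0], [330.0, 283.0], [273.0, 283.0]] 
  ctr [517.3  69.2] sides [(np.float64(130.9), np.float64(-91.6)), (np.float64(87.0), np.float64(178.4))]
rod 292.0 px [[469.6000061035156, 296.6000061035156], [474.3999938964844, 251.1999969482422], [482.1000061035156, 252.0], [477.29998779296875, 297.5]] 
  ctr [ 482.6 -328.1] sides [(np.float64(104.4), np.float64(-9.0)), (np.float64(17.7), np.float64(-97.6))]
carton 1330.0 px [[460.79998779296875, 248.89999389648438], [464.5, 193.3000030517578], [500.3999938964844, 195.6999969482422], [496.70001220703125, 251.1999969482422]] 
  ctr [ 597.2 -332.3] sides [(np.float64(124.7), np.float64(-6.7)), (np.float64(80.1), np.float64(-95.5))]
[[145, 161, 158], [148, 164, 160], [148, 163, 159], [142, 157, 153], [144, 158, 154]] [[120, 129, 133], [142, 154, 159]] [131, 147, 149] [ 38  23 163] [ 26  27 151] [ 19  98 149] [ 15 112 127]
base [[562.6, 135.1], [558.8, -1.1], [470.4, 3.0], [474.2, 137.5]] [516.5  68.6]
plates top L [[724.7, 34.6], [657.3, 28.2]] [691.   31.4]
plates top R [[730.8, -40.2], [663.4, -46.2]] [697.1 -43.2]
paper mid [[698.7, 33.0], [700.4, -45.9]] [699.6  -6.4]
tip (array([ 431.51232621, -322.13604825,    7.14242283]), np.float64(0.9421770484323575))
scene base(front,right,left) [[563.9, 135.1], [479.8, 141.0], [561.4, 5.7]]
cheek near top [[566.9, 126.8], [481.2, 121.8]]
far cheek top [[548.5, 15.9], [481.6, 24.6]]
roll plate top near mug [[720.7, 34.7], [665.6, 32.6]]
roll far [[729.6, -39.8], [673.4, -42.6]]
hole stand [[519.2, 125.6]]
mug top L/R [[718.9, 108.4], [668.9, 163.6]]
bin [[692.0, 396.0], [693.0, 244.0], [542.0, 233.0], [540.0, 387.0]] [616.96791662 315.18047415]
```

Measured: stand centre ≈ (517, 69) with yaw ≈ -1.6°, roll ≈ (696, -6) with yaw ≈ +5°. The rod tip is ≈ (431, -322) and its line runs at ≈ -8°; the bin centre is ≈ (617, 315). These agree with the stated sizes, so I'm setting out towards the stand.

Request:
step_arm([
  [-290, -262, 0, 0, 0, 65],
  [-290, -262, 0, 0, 0, 65],
  [-290, -262, 0, 0, 0, 65],
  [-290, -262, 0, 0, 0, 65],
  [-290, -262, 0, 0, 0, 65],
  [-290, -262, 0, 0, 0, 65],
  [-290, -262, 0, 0, 0, 65],
  [-290, -262, 0, 0, 0, 65],
], claw=70)

```text
time_s: 1.0
eef_pos: [364.6, 287.0, 292.4]
tool_rot: [[-0.204, 0.979, 0.0], [0.979, 0.204, 0.0], [0.0, 0.0, -1.0]]
ft_force: [2.1, 0.3, -0.1]
width: 0.805
grasp_force: 0.0
```

```bash
cat > p.py <<'E'
# usage: p.py x y z theta  -> shift/turn in tool axes (tool down; theta = world angle of tool y)
import sys
from h import *
s=bot.sense();R=np.array(s["tool_rot"]);p=np.array(s["eef_pos"]);a=list(map(float,sys.argv[1:]))
def tgt(x,y,z,th):
    t=np.radians(th);Rt=np.array([[-np.sin(t),np.cos(t),0],[np.cos(t),np.sin(t),0],[0,0,-1]])
    from scipy.spatial.transform import Rotation as Q
    print("shift",(R.T@(np.array([x,y,z])-p)).round(1),"turn",np.degrees(Q.from_matrix(R.T@Rt).as_rotvec()).round(1))
print("t",round(s["time_s"],2),"pos",p.round(1),"th",np.degrees(np.arctan2(R[1,1],R[0,1])).round(1),"q7",np.round(s["joints"][6],1),"F",np.round(s["ft_force"],1),"w",round(s["width"]*87,1),"g",round(s["grasp_force"],1))
if a: tgt(*a)
E
python3 p.py 517 69 180 -1.6
```

```text
t 1.0 pos [364.6 287.  292.4] th 11.7 q7 -32.5 F [ 2.1  0.3 -0.1] w 70.0 g 0.0
shift [-244.5  104.8  112.3] turn [ 0.  -0.  13.3]
```

Request:
step_arm([
  [-244.5, 104.8, 112, 0, 0, 13.3],
  [-244.5, 104.8, 112, 0, 0, 13.3],
  [-244.5, 104.8, 112, 0, 0, 13.3],
  [-244.5, 104.8, 112, 0, 0, 13.3],
  [-244.5, 104.8, 112, 0, 0, 13.3],
  [-244.5, 104.8, 112, 0, 0, 13.3],
  [-244.5, 104.8, 112, 0, 0, 13.3],
  [-244.5, 104.8, 112, 0, 0, 13.3],
])

```text
time_s: 1.8
eef_pos: [517.3, 72.1, 179.8]
tool_rot: [[0.021, 1.0, -0.001], [1.0, -0.021, -0.001], [-0.001, -0.001, -1.0]]
ft_force: [0.2, 1.1, -0.1]
width: 0.803
grasp_force: 0.0
```

```bash
python3 p.py 517 69 90 -1.6; python3 - <<'E'
from h import *
s=cams.snapshot("scene");a=cv2.resize(s["img"][150:310,290:450],(640,640),interpolation=cv2.INTER_CUBIC)[:600]
cv2.imwrite("pics/a.png",cv2.convertScaleAbs(a,alpha=1.4))
# where core centre & pad tips should appear
for p in [(517,69,38),(517,69,110)]: print((proj(s,p)-[290,150])*4)
E
```

```text
t 1.8 pos [517.3  72.1 179.8] th -1.2 q7 -7.9 F [ 0.2  1.1 -0.1] w 69.8 g 0.0
shift [-3.1 -0.1 89.8] turn [-0.1  0.   0.4]
[250.77537931 414.7244882 ]
[252.1141022  315.03777801]
```

View pics/a.png

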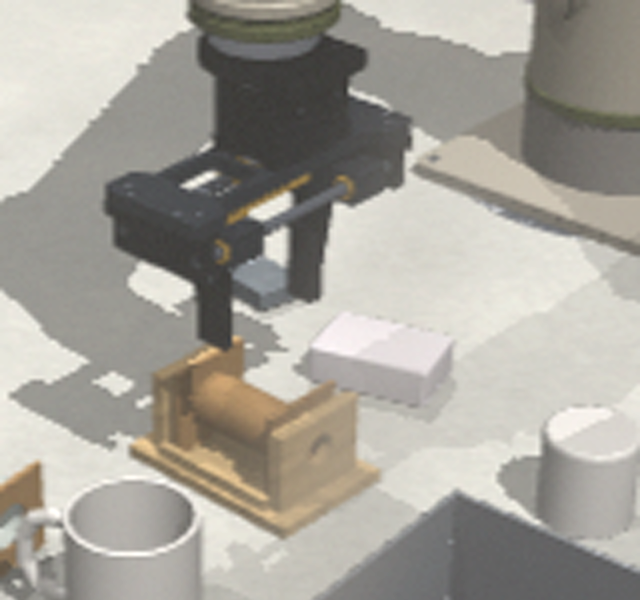

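The gripper is over the spool core: core at about (245,410) in the crop, tip midpoint at about (260,320), as predicted. Descending and gripping.

Request:
step_arm([
  [0, 0, 45, 0, 0, 0],
  [0, 0, 90, 0, 0, 0],
  [0, 0, 90, 0, 0, 0],
])

```text
time_s: 2.15
eef_pos: [517.2, 74.8, 88.5]
tool_rot: [[0.017, 1.0, 0.0], [1.0, -0.017, 0.001], [0.001, 0.0, -1.0]]
ft_force: [-0.6, 0.2, 0.9]
width: 0.807
grasp_force: 0.0
```

Request:
step_arm([
  [0, 0, 0, 0, 0, 0],
  [0, 0, 0, 0, 0, 0],
  [0, 0, 0, 0, 0, 0],
  [0, 0, 0, 0, 0, 0],
  [0, 0, 0, 0, 0, 0],
  [0, 0, 0, 0, 0, 0],
], claw=20)

```text
time_s: 2.75
eef_pos: [517.4, 72.9, 90.5]
tool_rot: [[0.019, 1.0, 0.0], [1.0, -0.019, 0.0], [0.0, 0.0, -1.0]]
ft_force: [-0.5, 0.1, 2.5]
width: 0.395
grasp_force: 30.0
```

```bash
python3 p.py 617 315 230 -1.6
```

```text
t 2.75 pos [517.4  72.9  90.5] th -1.1 q7 -3.8 F [-0.5  0.1  2.5] w 34.3 g 30.0
shift [ 244.1   94.9 -139.4] turn [ 0.  -0.   0.5]
```

Request:
step_arm([
  [0, 0, -45, 0, 0, 0],
  [0, 0, -90, 0, 0, 0],
  [20, 8, -120, 0, 0, 0],
  [65, 25, -135, 0, 0, 0],
  [110, 43, -135, 0, 0, 0],
  [155, 60, -135, 0, 0, 0],
  [200, 78, -135, 0, 0, 0],
  [244, 95, -135, 0, 0, 0],
])

```text
time_s: 3.55
eef_pos: [617.4, 316.8, 225.0]
tool_rot: [[0.019, 1.0, -0.0], [1.0, -0.019, 0.0], [0.0, -0.0, -1.0]]
ft_force: [1.0, 0.3, 0.7]
width: 0.394
grasp_force: 30.0
```

Request:
step_arm([
  [0, 0, 30, 0, 0, 0],
  [0, 0, 70, 0, 0, 0],
  [0, 0, 105, 0, 0, 0],
  [0, 0, 105, 0, 0, 0],
  [0, 0, 105, 0, 0, 0],
])

```text
time_s: 4.05
eef_pos: [617.2, 314.7, 120.8]
tool_rot: [[0.02, 1.0, -0.0], [1.0, -0.02, -0.0], [-0.0, -0.0, -1.0]]
ft_force: [1.3, 0.2, 0.5]
width: 0.395
grasp_force: 30.0
```

```bash
python3 p.py 617 315 120 -1.6; python3 - <<'E'
from h import *
s=cams.snapshot("scene");a=cv2.resize(s["img"][170:360,320:480],(505,600),interpolation=cv2.INTER_CUBIC)
cv2.imwrite("pics/b.png",cv2.convertScaleAbs(a,alpha=1.4))
E
```

```text
t 4.05 pos [617.2 314.7 120.8] th -1.1 q7 -21.7 F [1.3 0.2 0.5] w 34.3 g 30.0
shift [ 0.3 -0.2  0.8] turn [-0.   0.   0.5]
```

View pics/b.png

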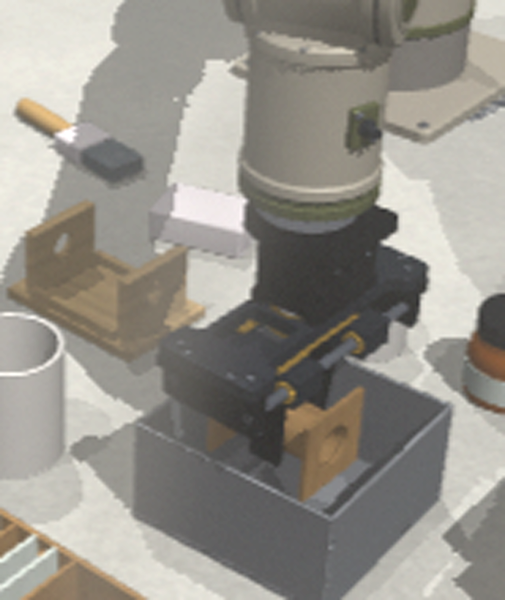

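The spool hangs inside the bin walls, end plate at (335,440) in the crop. Releasing it, then on to the roll.

Request:
step_arm([
  [0, 0, 0, 0, 0, 0],
  [0, 0, 0, 0, 0, 0],
  [0, 0, 0, 0, 0, 0],
  [0, 0, -40, 0, 0, 0],
  [0, 0, -85, 0, 0, 0],
  [0, 0, -85, 0, 0, 0],
], claw=84)

```text
time_s: 4.7
eef_pos: [619.8, 315.6, 213.0]
tool_rot: [[0.02, 1.0, 0.009], [1.0, -0.02, 0.006], [0.006, 0.009, -1.0]]
ft_force: [1.0, 0.3, 1.4]
width: 0.854
grasp_force: 0.0
```

Request:
step_arm([
  [-45, 12, 0, 0, 0, 0],
  [-91, 24, 0, 0, 0, -1],
  [-137, 36, 0, 0, 0, -2],
  [-183, 48, 0, 0, 0, -3],
  [-229, 60, 0, 0, 0, -4],
  [-275, 73, 0, 0, 0, -5],
  [-320, 85, 0, 0, 0, -6],
  [-320, 85, 0, 0, 0, -6],
])

```text
time_s: 5.5
eef_pos: [696.1, -16.6, 206.1]
tool_rot: [[-0.075, 0.997, 0.001], [0.997, 0.075, -0.005], [-0.005, 0.001, -1.0]]
ft_force: [-0.5, -1.0, 0.2]
width: 0.968
grasp_force: 0.0
```

```bash
python3 p.py 696 -6 81 5; python3 - <<'E'
from h import *
s=cams.snapshot("scene");cv2.imwrite("pics/s3.png",s["img"])
t=cams.snapshot("top");cv2.imwrite("pics/t3.png",t["img"])
a=cv2.resize(s["img"][210:310,235:405],None,fx=4.7,fy=4.7,interpolation=cv2.INTER_CUBIC)
for i in range(0,170,20): cv2.putText(a,str(235+i),(int(4.7*i),10),0,.35,(255,255,0),1)
for i in range(0,100,20): cv2.putText(a,str(210+i),(0,int(4.7*i)+4),0,.35,(255,255,0),1)
cv2.imwrite("pics/c.png",cv2.convertScaleAbs(a,alpha=1.4))
E
```

```text
t 5.5 pos [696.1 -16.6 206.1] th 4.3 q7 12.1 F [-0.5 -1.   0.2] w 84.2 g 0.0
shift [ 11.2   0.6 125. ] turn [ 0.1  0.3 -0.7]
```

View pics/c.png

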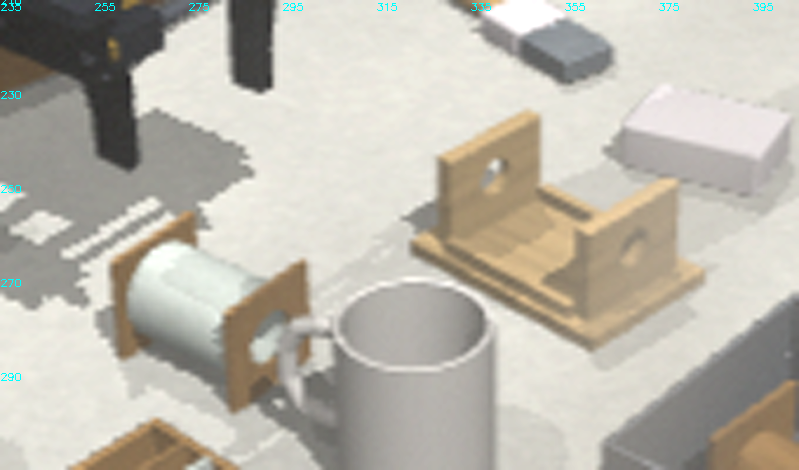

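The holes show at (495,174) and (636,248) in the crop, and the roll's bore at (268,335). I'll cast rays to their known heights.

Request:
step_arm([
  [0, 0, 50, 0, 0, 0],
  [0, 0, 80, 0, 0, 0],
  [0, 0, 80, 0, 0, 0],
])

```text
time_s: 5.9
eef_pos: [693.2, -4.1, 120.6]
tool_rot: [[-0.088, 0.996, -0.008], [0.996, 0.088, 0.001], [0.001, -0.008, -1.0]]
ft_force: [-0.2, -0.5, -0.4]
width: 0.97
grasp_force: 0.0
```

```bash
python3 p.py 696 -6 81 5; python3 - <<'E'
from h import *
s=cams.snapshot("scene");t=cams.snapshot("top")
f=lambda x,y:(235+(x+.5)/4.7-.5,210+(y+.5)/4.7-.5)
for n,p,z in [("far hole inner(y-45)",(495,174),38),("near hole outer(y+55)",(636,248),38),("roll hole end",(268,335),30),("roll near plate top",(265,288),60),("roll far plate top",(153,239),60),("base L",(412,242),8),("base F",(592,342),8),("base R",(703,270),8)]:
    print(n,onz(s,*f(*p),z).round(1))
img=cv2.imread("pics/t3.png");hsv=cv2.cvtColor(img,cv2.COLOR_BGR2HSV)
b=hsv[235:295,262:342];print([r.tolist() for r in []])
# stand edges in top: horizontal/vertical profiles of saturation
S=hsv[...,1].astype(float)
def edge(profile,thr=60):
    i=np.where(profile>thr)[0];a,b=i[0],i[-1]
    fa=a-1+(thr-profile[a-1])/(profile[a]-profile[a-1]);fb=b+(profile[b]-thr)/(profile[b]-profile[b+1]);return fa,fb
for u in range(278,328,7):
    e=edge(S[235:295,u]);print("col",u,np.round([e[0]+235,e[1]+235],2),onz(t,u,e[0]+235,8)[:2].round(1),onz(t,u,e[1]+235,8)[:2].round(1))
for v in range(247,283,6):
    e=edge(S[v,262:342]);print("row",v,np.round([e[0]+262,e[1]+262],2),onz(t,e[0]+262,v,8)[:2].round(1),onz(t,e[1]+262,v,8)[:2].round(1))
E
```

```text
t 5.9 pos [693.2  -4.1 120.6] th 5.0 q7 13.1 F [-0.2 -0.5 -0.4] w 84.4 g 0.0
shift [-2.2  2.9 39.5] turn [-0.4 -0.1  0. ]
far hole inner(y-45) [513.6  22.8  38. ]
near hole outer(y+55) [518.5 126.   38. ]
roll hole end [693.3  32.3  30. ]
roll near plate top [694.8  33.9  60. ]
roll far plate top [702.8 -40.5  60. ]
base L [560.    3.9   8. ]
base F [565.4 136.6   8. ]
base R [475.5 137.8   8. ]
[]
col 278 [244.04 283.62] [564.5 122.1] [473.9 123.8]
col 285 [244.86 246.  ] [562.2 106. ] [559.5 106.1]Traceback (most recent call last):
  File "<stdin>", line 14, in <module>
  File "<stdin>", line 11, in edge
IndexError: index 0 is out of bounds for axis 0 with size 0
```

Request:
step_arm([
  [-1, 3, 20, 0, 0, 0],
  [-1, 3, 40, 0, 0, 0],
  [-1, 3, 40, 0, 0, 0],
])

```text
time_s: 6.3
eef_pos: [698.3, -7.0, 84.0]
tool_rot: [[-0.086, 0.996, -0.002], [0.996, 0.086, 0.0], [0.0, -0.002, -1.0]]
ft_force: [-0.6, 0.0, -0.5]
width: 0.967
grasp_force: 0.0
```

Request:
step_arm([
  [0, 0, 0, 0, 0, 0],
  [0, 0, 0, 0, 0, 0],
  [0, 0, 0, 0, 0, 0],
  [0, 0, 0, 0, 0, 0],
  [0, 0, 0, 0, 0, 0],
], claw=40)

```text
time_s: 6.8
eef_pos: [699.1, -7.5, 85.7]
tool_rot: [[-0.085, 0.996, 0.001], [0.996, 0.085, 0.0], [0.0, 0.001, -1.0]]
ft_force: [-0.7, 0.9, -0.3]
width: 0.597
grasp_force: 0.0
```

Request:
step_arm([
  [0, 0, -30, 0, 0, 0],
  [0, 0, -70, 0, 0, 0],
  [0, 0, -110, 0, 0, 0],
  [0, 0, -110, 0, 0, 0],
  [0, 0, -110, 0, 0, 0],
])

```text
time_s: 7.3
eef_pos: [699.1, -7.5, 195.8]
tool_rot: [[-0.085, 0.996, 0.001], [0.996, 0.085, 0.0], [0.0, 0.001, -1.0]]
ft_force: [-0.8, 0.1, -3.1]
width: 0.578
grasp_force: 29.9
```

```bash
python3 p.py 516.5 69.3 170 -2.2;python3 - <<'E'
from h import *
s=cams.snapshot("scene");cv2.imwrite("pics/s4.png",s["img"])
a=cv2.resize(s["img"][190:320,220:390],None,fx=4.5,fy=4.5,interpolation=cv2.INTER_CUBIC)
for i in range(0,170,20): cv2.putText(a,str(220+i),(int(4.5*i),10),0,.35,(255,255,0),1)
for i in range(0,130,20): cv2.putText(a,str(190+i),(0,int(4.5*i)+4),0,.35,(255,255,0),1)
cv2.imwrite("pics/d.png",cv2.convertScaleAbs(a,alpha=1.4))
E
```

```text
t 7.3 pos [699.1  -7.5 195.8] th 4.9 q7 12.2 F [-0.8  0.1 -3.1] w 50.3 g 29.9
shift [  92.1 -175.4   25.6] turn [ 0.1 -0.   7.1]
```

View pics/d.png

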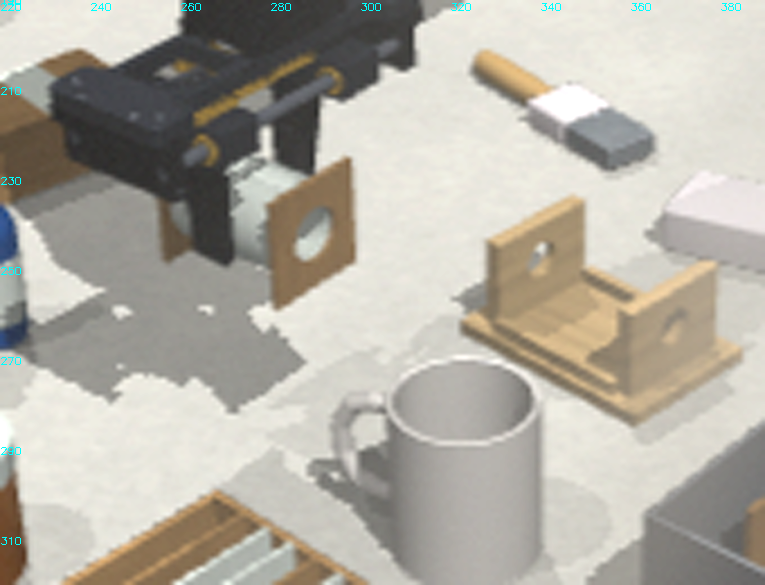

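Roll lifted, its end plate centred at (312,233) in the crop. I'll get its offset in the grip by intersecting the ray with the grip's mid plane.

```bash
python3 - <<'E'
from h import *
s=cams.snapshot("scene");b=bot.sense();R=np.array(b["tool_rot"]);p=np.array(b["eef_pos"])
f=lambda x,y:(220+(x+.5)/4.5-.5,190+(y+.5)/4.5-.5)
for c in [(313,233),(310,181),(315,284)]:
    o,d=ray(s,*f(*c));t=((p-o)@R[:,1])/(d@R[:,1]);print((R.T@(o+d*t-p)).round(1))
E
```

```text
[40.9  0.  53.9]
[41.  -0.  23.9]
[40.  -0.  84.4]
```

Request:
step_arm([
  [23, -44, 0, 0, 0, 2],
  [46, -88, 0, 0, 0, 4],
  [69, -132, 0, 0, 0, 6],
  [91.5, -175, 20, 0, 0, 7.1],
  [91.5, -175, 35, 0, 0, 7.1],
  [91.5, -175, 35, 0, 0, 7.1],
  [91.5, -175, 35, 0, 0, 7.1],
  [91.5, -175, 35, 0, 0, 7.1],
])

```text
time_s: 8.2
eef_pos: [517.9, 68.1, 160.8]
tool_rot: [[0.04, 0.999, 0.001], [0.999, -0.04, -0.0], [-0.0, 0.001, -1.0]]
ft_force: [-0.6, -0.5, -1.4]
width: 0.579
grasp_force: 29.9
```

```bash
python3 p.py 517 68.7 100 -2.2
```

```text
t 8.2 pos [517.9  68.1 160.8] th -2.3 q7 -8.0 F [-0.6 -0.5 -1.4] w 50.4 g 29.9
shift [ 0.6 -1.  60.8] turn [ 0.1  0.  -0.1]
```

Lower to just above the lips (TCP 104), then ease down.

Request:
step_arm([
  [0.6, -1, 30, 0, 0, 0],
  [0.6, -1, 56, 0, 0, 0],
  [0.6, -1, 56, 0, 0, 0],
  [0.6, -1, 56, 0, 0, 0],
])

```text
time_s: 8.6
eef_pos: [516.5, 68.9, 104.9]
tool_rot: [[0.04, 0.999, 0.0], [0.999, -0.04, -0.001], [-0.001, 0.0, -1.0]]
ft_force: [0.1, -1.0, -2.9]
width: 0.578
grasp_force: 29.9
```

Request:
step_arm([
  [0, 0, 3, 0, 0, 0],
  [0, 0, 6, 0, 0, 0],
  [0, 0, 8, 0, 0, 0],
  [0, 0, 9, 0, 0, 0],
  [0, 0, 9, 0, 0, 0],
])

```text
time_s: 9.1
eef_pos: [515.8, 69.5, 95.3]
tool_rot: [[0.039, 0.999, 0.0], [0.999, -0.039, 0.0], [0.0, 0.0, -1.0]]
ft_force: [0.4, 0.2, -2.4]
width: 0.576
grasp_force: 29.9
```

```bash
python3 p.py 517 68.7 93 -2.2
```

```text
t 9.1 pos [515.8  69.5  95.3] th -2.2 q7 -5.2 F [ 0.4  0.2 -2.4] w 50.1 g 29.9
shift [-0.7  1.3  2.3] turn [ 0. -0. -0.]
```

Request:
step_arm([
  [0, 0, 1.5, 0, 0, 0],
  [0, 0, 3, 0, 0, 0],
  [0, 0, 3, 0, 0, 0],
  [0, 0, 3, 0, 0, 0],
])

```text
time_s: 9.5
eef_pos: [516.2, 69.4, 93.7]
tool_rot: [[0.039, 0.999, 0.0], [0.999, -0.039, 0.001], [0.001, 0.0, -1.0]]
ft_force: [-6.7, -1.1, 18.1]
width: 0.579
grasp_force: 30.0
```

```bash
python3 p.py 517 68.7 93 -2.2
```

```text
t 9.5 pos [516.2  69.4  93.7] th -2.2 q7 -5.1 F [-6.7 -1.1 18.1] w 50.4 g 30.0
shift [-0.7  0.9  0.7] turn [ 0.  -0.1 -0. ]
```

The roll is on the cradle floor: contact at TCP 93.7, which puts the axis at z≈38. I'll release, rise and head for the rod.

Request:
step_arm([
  [0, 0, -0.7, 0, 0, 0],
  [0, 0, -0.7, 0, 0, 0],
  [0, 0, -0.7, 0, 0, 0],
  [0, 0, -0.7, 0, 0, 0],
  [0, 0, -40, 0, 0, 0],
  [0, 0, -80, 0, 0, 0],
  [0, 0, -100, 0, 0, 0],
  [0, 0, -100, 0, 0, 0],
], claw=70)

```text
time_s: 10.3
eef_pos: [517.3, 69.7, 195.1]
tool_rot: [[0.039, 0.999, 0.005], [0.999, -0.039, 0.002], [0.002, 0.005, -1.0]]
ft_force: [0.2, -0.5, -0.4]
width: 0.807
grasp_force: 0.0
```

Request:
step_arm([
  [-44, -3, 0, 0, 0, -8],
  [-88, -7, 0, 0, 0, -16],
  [-132, -10, 0, 0, 0, -24],
  [-176, -13, 0, 0, 0, -32],
  [-220, -17, 0, 0, 0, -40],
  [-264, -20, 0, 0, 0, -48],
  [-308, -24, 0, 0, 0, -56],
  [-352, -27, 0, 0, 0, -64],
], claw=50)

```text
time_s: 11.1
eef_pos: [476.3, -269.0, 191.2]
tool_rot: [[-0.85, 0.526, -0.001], [0.526, 0.85, 0.001], [0.001, -0.0, -1.0]]
ft_force: [0.5, 0.5, -0.7]
width: 0.572
grasp_force: 0.0
```

```bash
python3 p.py 470 -326.5 110 84;python3 - <<'E'
from h import *
s=cams.snapshot("scene");cv2.imwrite("pics/s5.png",s["img"]);t=cams.snapshot("top");cv2.imwrite("pics/t5.png",t["img"])
f=lambda x,y:(235+(x+.5)/4.7-.5,210+(y+.5)/4.7-.5)
E
```

```text
t 11.1 pos [ 476.3 -269.   191.2] th 58.2 q7 91.8 F [ 0.5  0.5 -0.7] w 49.7 g 0.0
shift [-25.  -52.2  81.1] turn [  0.   -0.1 -25.8]
```

Request:
step_arm([
  [-10, -20, 20, 0, 0, -8],
  [-20, -40, 45, 0, 0, -16],
  [-25, -52, 70, 0, 0, -24],
  [-25, -52, 81, 0, 0, -25.8],
  [-25, -52, 81, 0, 0, -25.8],
  [-25, -52, 81, 0, 0, -25.8],
])

```text
time_s: 11.8
eef_pos: [470.6, -324.6, 110.9]
tool_rot: [[-0.994, 0.111, -0.001], [0.111, 0.994, 0.001], [0.001, 0.0, -1.0]]
ft_force: [-0.3, 0.5, 1.3]
width: 0.575
grasp_force: 0.0
```

```bash
python3 p.py 470 -326.5 73 84;python3 - <<'E'
from h import *
s=cams.snapshot("scene")
a=cv2.resize(s["img"][150:290,170:350],None,fx=4.2,fy=4.2,interpolation=cv2.INTER_CUBIC)
for i in range(0,180,20): cv2.putText(a,str(170+i),(int(4.2*i),10),0,.35,(255,255,0),1)
for i in range(0,140,20): cv2.putText(a,str(150+i),(0,int(4.2*i)+4),0,.35,(255,255,0),1)
cv2.imwrite("pics/e.png",cv2.convertScaleAbs(a,alpha=1.4))
E
```

```text
t 11.8 pos [ 470.6 -324.6  110.9] th 83.6 q7 125.6 F [-0.3  0.5  1.3] w 50.0 g 0.0
shift [ 0.3 -1.9 37.9] turn [ 0.  -0.1 -0.4]
```

View pics/e.png

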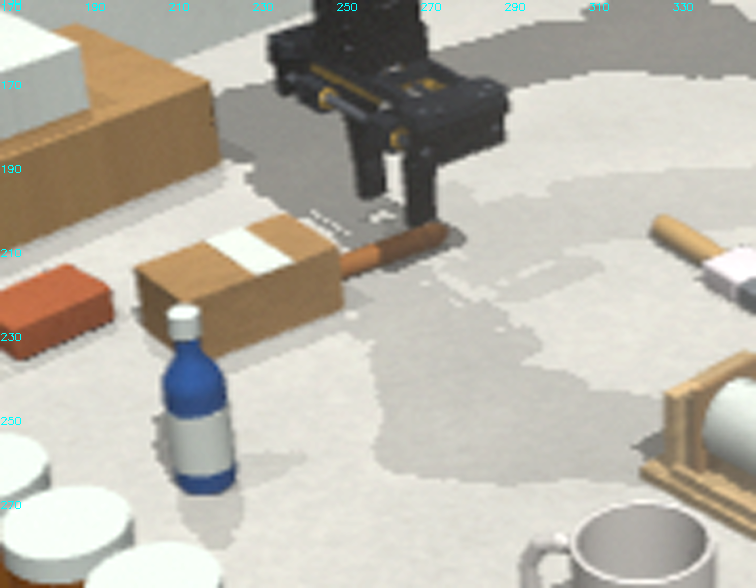

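The fingers straddle the shaft: tips at (372,195) and (420,220), shaft below at (400,250) in the crop. I'll descend and grip, then draw it out.

Request:
step_arm([
  [0, -2, 20, 0, 0, 0],
  [0, -2, 35, 0, 0, 0],
  [0, -2, 38, 0, 0, 0],
  [0, -2, 38, 0, 0, 0],
])

```text
time_s: 12.25
eef_pos: [470.4, -326.6, 73.0]
tool_rot: [[-0.994, 0.109, -0.001], [0.109, 0.994, 0.0], [0.001, 0.0, -1.0]]
ft_force: [-0.9, -0.3, 0.7]
width: 0.574
grasp_force: 0.0
```

Request:
step_arm([
  [0, 0, 0, 0, 0, 0],
  [0, 0, 0, 0, 0, 0],
  [0, 0, 0, 0, 0, 0],
  [0, 0, 0, 0, 0, 0],
  [0, 0, 0, 0, 0, 0],
  [0, 0, 0, 0, 0, 0],
  [0, 0, 0, 0, 0, 0],
], claw=5)

```text
time_s: 12.95
eef_pos: [470.5, -327.1, 73.4]
tool_rot: [[-0.994, 0.109, 0.0], [0.109, 0.994, 0.0], [-0.0, 0.0, -1.0]]
ft_force: [-0.6, -0.1, 1.5]
width: 0.196
grasp_force: 29.8
```

```bash
python3 p.py 470 -326.5 73 84
```

```text
t 12.95 pos [ 470.5 -327.1   73.4] th 83.7 q7 127.4 F [-0.6 -0.1  1.5] w 17.0 g 29.8
shift [0.5 0.5 0.4] turn [ 0.   0.  -0.3]
```

Request:
step_arm([
  [10, 0, 0, 0, 0, 0],
  [28, -1, 0, 0, 0, 0],
  [46, -1.5, 0, 0, 0, 0],
  [64, -2, 0, 0, 0, 0],
  [82, -3, 0, 0, 0, 0],
  [100, -3.5, 0, 0, 0, 0],
  [115, -4, 0, 0, 0, 0],
  [115, -4, 0, 0, 0, 0],
])

```text
time_s: 13.75
eef_pos: [353.7, -318.4, 73.3]
tool_rot: [[-0.994, 0.111, -0.0], [0.111, 0.994, 0.001], [0.001, 0.001, -1.0]]
ft_force: [-0.2, 0.9, 0.8]
width: 0.195
grasp_force: 29.8
```

```bash
python3 p.py;python3 - <<'E'
from h import *
s=cams.snapshot("scene");cv2.imwrite("pics/s6.png",s["img"]);t=cams.snapshot("top");cv2.imwrite("pics/t6.png",t["img"])
for c,n,box in((t,"top",(455,240,510,345)),(s,"scene",(245,180,340,250))):
    hsv=cv2.cvtColor(c["img"],cv2.COLOR_BGR2HSV);m=cv2.inRange(hsv,(4,120,50),(16,255,255))
    k=np.zeros_like(m);k[box[1]:box[3],box[0]:box[2]]=m[box[1]:box[3],box[0]:box[2]]
    for q in cv2.findContours(k,cv2.RETR_EXTERNAL,cv2.CHAIN_APPROX_NONE)[0]:
        if cv2.contourArea(q)>15:
            b=cv2.boxPoints(cv2.minAreaRect(q));print(n,cv2.contourArea(q),b.round(1).tolist(),[onz(c,*x,9)[:2].round(0).tolist() for x in b])
E
```

```text
t 13.75 pos [ 353.7 -318.4   73.3] th 83.6 q7 131.2 F [-0.2  0.9  0.8] w 16.9 g 29.8
top 411.5 [[468.29998779296875, 315.6000061035156], [472.29998779296875, 267.6000061035156], [486.79998779296875, 268.79998779296875], [482.79998779296875, 316.79998779296875]] [[390.0, -306.0], [498.0, -321.0], [494.0, -354.0], [386.0, -339.0]]
top 33.5 [[462.8999938964844, 246.0], [463.8999938964844, 237.3000030517578], [496.70001220703125, 241.0], [495.70001220703125, 249.60000610351562]] [[548.0, -302.0], [568.0, -305.0], [557.0, -380.0], [538.0, -377.0]]
scene 162.5 [[253.60000610351562, 205.8000030517578], [288.70001220703125, 194.10000610351562], [291.6000061035156, 202.8000030517578], [256.5, 214.5]] [[480.0, -363.0], [354.0, -341.0], [389.0, -290.0], [511.0, -313.0]]
```

The rod is clear of the carton: tab end ≈ (496,-337), blob width 33 mm as the tab should be, carton mouth at x≈538. Letting go and rising to measure.

Request:
step_arm([
  [0, 0, 0, 0, 0, 0],
  [0, 0, 0, 0, 0, 0],
  [0, 0, 0, 0, 0, 0],
  [0, 0, 0, 0, 0, 0],
  [0, 0, -30, 0, 0, 0],
  [0, 0, -60, 0, 0, 0],
  [0, 0, -60, 0, 0, 0],
], claw=60)

```text
time_s: 14.55
eef_pos: [357.2, -319.7, 136.4]
tool_rot: [[-0.994, 0.109, 0.005], [0.109, 0.994, -0.002], [-0.005, -0.002, -1.0]]
ft_force: [0.6, -0.4, 0.3]
width: 0.675
grasp_force: 0.0
```

```bash
cat > rod.py <<'E'
from h import *
s=cams.snapshot("scene");t=cams.snapshot("top");cv2.imwrite("pics/t7.png",t["img"]);cv2.imwrite("pics/s7.png",s["img"])
for c,n,box in((t,"top",(455,250,510,375)),(s,"scene",(248,180,340,250))):
    hsv=cv2.cvtColor(c["img"],cv2.COLOR_BGR2HSV);m=cv2.inRange(hsv,(4,120,40),(16,255,255))
    k=np.zeros_like(m);k[box[1]:box[3],box[0]:box[2]]=m[box[1]:box[3],box[0]:box[2]]
    for q in cv2.findContours(k,cv2.RETR_EXTERNAL,cv2.CHAIN_APPROX_NONE)[0]:
        if cv2.contourArea(q)>15:
            b=cv2.boxPoints(cv2.minAreaRect(q));print(n,cv2.contourArea(q),b.round(1).tolist(),[onz(c,*x,9)[:2].round(0).tolist() for x in b])
E
python3 p.py 473.7 -334.5 110 82.4; python3 rod.py
```

```text
t 14.55 pos [ 357.2 -319.7  136.4] th 83.7 q7 126.9 F [ 0.6 -0.4  0.3] w 58.7 g 0.0
shift [-117.2   -1.9   27. ] turn [-0.1  0.3  1.3]
top 414.0 [[467.79998779296875, 316.29998779296875], [472.29998779296875, 267.20001220703125], [487.0, 268.5], [482.5, 317.6000061035156]] [[388.0, -305.0], [499.0, -321.0], [495.0, -354.0], [384.0, -338.0]]
scene 186.5 [[252.8000030517578, 206.39999389648438], [302.8999938964844, 189.6999969482422], [305.79998779296875, 198.39999389648438], [255.6999969482422, 215.10000610351562]] [[485.0, -361.0], [302.0, -330.0], [339.0, -279.0], [515.0, -312.0]]
```

Request:
step_arm([
  [-40, -1, 0, 0, 0, 0],
  [-80, -2, 0, 0, 0, 1],
  [-117, -2, 15, 0, 0, 1.3],
  [-117, -2, 27, 0, 0, 1.3],
  [-117, -2, 27, 0, 0, 1.3],
  [-117, -2, 27, 0, 0, 1.3],
])

```text
time_s: 15.25
eef_pos: [470.3, -333.4, 105.4]
tool_rot: [[-0.991, 0.133, -0.002], [0.133, 0.991, 0.001], [0.002, 0.0, -1.0]]
ft_force: [-0.5, -1.1, -0.0]
width: 0.689
grasp_force: 0.0
```

```bash
python3 p.py 473.7 -334.5 73 82.4;python3 - <<'E'
from h import *
s=cams.snapshot("scene");cv2.imwrite("pics/s8.png",s["img"])
t=cams.snapshot("top");cv2.imwrite("pics/t8.png",t["img"])
im=cv2.imread("pics/t7.png");hsv=cv2.cvtColor(im,cv2.COLOR_BGR2HSV)
S=hsv[...,1].astype(int)
for v in (270,275,280,285,290,295,300,305): 
    r=np.where(hsv[v,455:505,1]>95)[0]+455; m=(r.min()+r.max())/2; print(v,r.min(),r.max(),onz(t,m,v,12)[:2].round(1))
r=np.where(S[255:280,479]>95)[0]+255;print("col479",r, S[260:272,479])
E
```

```text
t 15.25 pos [ 470.3 -333.4  105.4] th 82.4 q7 125.7 F [-0.5 -1.1 -0. ] w 60.0 g 0.0
shift [-3.6 -0.7 32.4] turn [ 0.  -0.1 -0. ]
270 472 487 [ 492. -336.]
275 472 486 [ 480.7 -334.2]
280 471 486 [ 469.4 -332.5]
285 471 486 [ 458.1 -331.9]
290 474 481 [ 446.8 -329. ]
295 474 480 [ 435.6 -327.3]
300 474 480 [ 424.3 -326.7]
305 473 480 [ 413.1 -324.9]
col479 [268 269 270 271 272 273 274 275 276 277 278 279] [ 23  34  26  29  32  31  43  83 136 164 164 165]
```

Tab: end x≈498, shoulder x≈453, centre ≈ (476,-334), axis at -8°. Descending and gripping it.

Request:
step_arm([
  [-5, -0.5, 15, 0, 0, 0.4],
  [-5, -0.5, 30, 0, 0, 0.4],
  [-5, -0.5, 32, 0, 0, 0.4],
  [-5, -0.5, 32, 0, 0, 0.4],
])

```text
time_s: 15.75
eef_pos: [476.0, -334.3, 74.0]
tool_rot: [[-0.99, 0.139, -0.001], [0.139, 0.99, 0.001], [0.001, 0.0, -1.0]]
ft_force: [0.3, -0.9, 1.0]
width: 0.692
grasp_force: 0.0
```

Request:
step_arm([
  [0, 0, 0, 0, 0, 0],
  [0, 0, 0, 0, 0, 0],
  [0, 0, 0, 0, 0, 0],
  [0, 0, 0, 0, 0, 0],
  [0, 0, 0, 0, 0, 0],
  [0, 0, 0, 0, 0, 0],
  [0, 0, 0, 0, 0, 0],
], claw=15)

```text
time_s: 16.45
eef_pos: [476.8, -334.4, 74.4]
tool_rot: [[-0.99, 0.139, 0.0], [0.139, 0.99, 0.0], [-0.0, 0.0, -1.0]]
ft_force: [-0.1, 0.3, 3.3]
width: 0.362
grasp_force: 30.0
```

```bash
python3 p.py 506 -177.5 150 -2.3
```

```text
t 16.45 pos [ 476.8 -334.4   74.4] th 82.0 q7 126.5 F [-0.1  0.3  3.3] w 31.5 g 30.0
shift [ -7.2 159.4 -75.5] turn [ 0.   0.  84.3]
```

Request:
step_arm([
  [0, 0, -20, 0, 0, 0],
  [0, 0, -45, 0, 0, 0],
  [-1, 15, -65, 0, 0, 8],
  [-2, 35, -75, 0, 0, 16],
  [-3, 55, -75, 0, 0, 24],
  [-4, 75, -75, 0, 0, 32],
  [-5, 95, -75, 0, 0, 40],
  [-6, 115, -75, 0, 0, 48],
])

```text
time_s: 17.25
eef_pos: [498.5, -220.4, 149.2]
tool_rot: [[-0.555, 0.832, -0.0], [0.832, 0.555, 0.0], [0.0, 0.0, -1.0]]
ft_force: [-0.3, 0.2, -0.1]
width: 0.363
grasp_force: 30.0
```

```bash
python3 p.py 506 -177.5 150 -2.3
```

```text
t 17.25 pos [ 498.5 -220.4  149.2] th 33.7 q7 65.4 F [-0.3  0.2 -0.1] w 31.6 g 30.0
shift [31.6 30.  -0.8] turn [-0. -0. 36.]
```

Request:
step_arm([
  [8, 8, 0, 0, 0, 8],
  [16, 16, 0, 0, 0, 16],
  [24, 24, 0, 0, 0, 24],
  [31, 29, 0, 0, 0, 31],
  [31.6, 30, 0, 0, 0, 36],
  [31.6, 30, 25, 0, 0, 36],
  [31.6, 30, 47, 0, 0, 36],
  [31.6, 30, 47, 0, 0, 36],
])

```text
time_s: 18.05
eef_pos: [504.1, -177.7, 99.9]
tool_rot: [[0.034, 0.999, -0.005], [0.999, -0.034, 0.0], [0.0, -0.005, -1.0]]
ft_force: [-0.0, 0.0, -0.1]
width: 0.359
grasp_force: 30.0
```

Request:
step_arm([
  [0, 0, 0, 0, 0, 0],
  [0, 0, 0, 0, 0, 0],
  [0, 0, 0, 0, 0, 0],
])

```text
time_s: 18.35
eef_pos: [506.3, -178.5, 103.3]
tool_rot: [[0.034, 0.999, 0.002], [0.999, -0.034, 0.0], [0.0, 0.002, -1.0]]
ft_force: [-0.9, -0.2, -0.8]
width: 0.365
grasp_force: 30.0
```

```bash
python3 p.py 506 -177.5 102.5 -2.3;python3 - <<'E'
from h import *
s=cams.snapshot("scene");t=cams.snapshot("top");cv2.imwrite("pics/t9.png",t["img"]);cv2.imwrite("pics/s9.png",s["img"])
b=bot.sense();p=np.array(b["eef_pos"]);R=np.array(b["tool_rot"])
tip=p+R@np.array([162,0,64.4]);sh=p+R@np.array([22,0,64.4]);print("tip exp",tip.round(1),proj(t,tip).round(1),proj(s,tip).round(1),"sh",proj(t,sh).round(1),proj(s,sh).round(1))
f=4;ut,vt=int(proj(t,tip)[0]),int(proj(t,tip)[1])
A=cv2.resize(t["img"][vt-35:vt+40,ut-80:ut+110],None,fx=4.2,fy=4.2,interpolation=cv2.INTER_CUBIC)
us,vs=int(proj(s,tip)[0]),int(proj(s,tip)[1])
B=cv2.resize(s["img"][vs-32:vs+35,us-90:us+100],None,fx=4.2,fy=4.2,interpolation=cv2.INTER_CUBIC)
print(A.shape,B.shape,"A off",ut-80,vt-35,"B off",us-90,vs-32)
cv2.imwrite("pics/f.png",cv2.convertScaleAbs(np.vstack([A,B]),alpha=1.4))
E
```

```text
t 18.35 pos [ 506.3 -178.5  103.3] th -2.0 q7 30.3 F [-0.9 -0.2 -0.8] w 31.8 g 30.0
shift [ 1.  -0.3  0.8] turn [ 0.1 -0.   0.3]
tip exp [511.8 -16.5  38.6] [339.3 264.8] [329.2 240.8] sh [402.3 265.2] [293.5 222.6]
(315, 798, 3) (281, 798, 3) A off 259 229 B off 239 208
```

```bash
python3 - <<'E'
from h import *
t=cams.snapshot("top");s=cams.snapshot("scene")
def prof(c,box,ax):
    x0,y0,x1,y1=box;S=cv2.cvtColor(c["img"],cv2.COLOR_BGR2HSV)[y0:y1,x0:x1];m=((S[...,1]>100)&(S[...,0]<17)).astype(np.uint8)
    out=[]
    for j in range(m.shape[1]):
        r=np.where(m[:,j])[0]
        out.append((x0+j,None if len(r)==0 else (r.min()+y0,r.max()+y0)))
    return out
pt=prof(t,(330,250,410,285),0);ps=prof(s,(280,205,345,262),0)
print("top",pt[::4],"\nfirst",[q for q in pt if q[1]][:6]);print("scene",ps[::3])
for q in (350,360,370,380):
    a=dict(pt)[q]
    if a: print(q,onz(t,q,sum(a)/2,38.6)[:2].round(1))
b=bot.sense();p=np.array(b["eef_pos"]);R=np.array(b["tool_rot"])
for d in (30,60,90,120,150,160):
    x=p+R@np.array([d,0,64.4]);print(d,x.round(1),"top",proj(t,x).round(1),"scene",proj(s,x).round(1))
E
```

```text
top [(330, None), (334, None), (338, None), (342, (np.int64(263), np.int64(268))), (346, (np.int64(263), np.int64(268))), (350, (np.int64(263), np.int64(268))), (354, (np.int64(263), np.int64(268))), (358, (np.int64(263), np.int64(269))), (362, (np.int64(263), np.int64(268))), (366, (np.int64(263), np.int64(269))), (370, (np.int64(263), np.int64(269))), (374, (np.int64(263), np.int64(269))), (378, (np.int64(263), np.int64(269))), (382, (np.int64(263), np.int64(269))), (386, (np.int64(263), np.int64(269))), (390, (np.int64(263), np.int64(269))), (394, (np.int64(263), np.int64(268))), (398, (np.int64(263), np.int64(269))), (402, (np.int64(263), np.int64(268))), (406, None)] 
first [(339, (np.int64(264), np.int64(266))), (340, (np.int64(263), np.int64(267))), (341, (np.int64(263), np.int64(268))), (342, (np.int64(263), np.int64(268))), (343, (np.int64(262), np.int64(268))), (344, (np.int64(263), np.int64(268)))]
scene [(280, None), (283, None), (286, None), (289, (np.int64(215), np.int64(226))), (292, (np.int64(216), np.int64(226))), (295, (np.int64(217), np.int64(225))), (298, (np.int6
[... 228 characters left out ...]
p.int64(231), np.int64(236))), (319, (np.int64(233), np.int64(237))), (322, (np.int64(234), np.int64(239))), (325, (np.int64(235), np.int64(241))), (328, (np.int64(237), np.int64(242))), (331, None), (334, None), (337, None), (340, None), (343, None)]
350 [509.5 -40.1]
360 [508.9 -62.4]
370 [507.2 -84.6]
380 [ 507.7 -106.8]
30 [ 507.  -148.3   38.3] top [398.6 265.3] scene [295.5 223.7]
60 [ 508.  -118.3   38.3] top [385.1 265.2] scene [302.9 227.4]
90 [509.  -88.3  38.3] top [371.7 265.1] scene [310.4 231.3]
120 [510.1 -58.4  38.3] top [358.2 265. ] scene [318.2 235.2]
150 [511.1 -28.4  38.3] top [344.7 265. ] scene [326.1 239.2]
160 [511.4 -18.4  38.3] top [340.2 264.9] scene [328.8 240.6]
```

View pics/f.png

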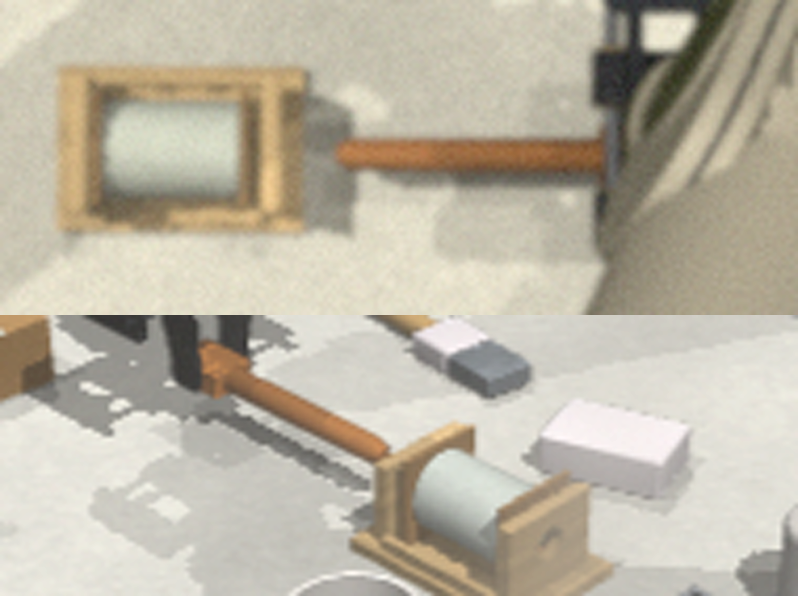

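The rod points level at the near cheek: tip at (340,155) in the top half, about 1 px below the hole axis. I'll shift +1.5 mm across and enter slowly, watching the force.

Request:
step_arm([
  [0, 1.5, 0.5, 0, 0, 0.3],
  [10, 1.5, 0.5, 0, 0, 0.3],
  [20, 1.5, 0.5, 0, 0, 0.3],
  [28, 1.5, 0.5, 0, 0, 0.3],
  [34, 1.5, 0.5, 0, 0, 0.3],
  [40, 1.5, 0.5, 0, 0, 0.3],
  [46, 1.5, 0.5, 0, 0, 0.3],
  [46, 1.5, 0.5, 0, 0, 0.3],
])

```text
time_s: 19.35
eef_pos: [509.1, -131.4, 101.8]
tool_rot: [[0.039, 0.999, 0.0], [0.999, -0.039, 0.001], [0.001, 0.0, -1.0]]
ft_force: [0.3, -0.2, -0.2]
width: 0.364
grasp_force: 30.0
```

```bash
python3 p.py 516.3 69.3 102 -2.3
```

```text
t 19.35 pos [ 509.1 -131.4  101.8] th -2.2 q7 24.4 F [ 0.3 -0.2 -0.2] w 31.6 g 30.0
shift [200.9  -0.6  -0. ] turn [ 0.  -0.   0.1]
```

The tip is through the near cheek with no contact force. Going on to the far cheek.

Request:
step_arm([
  [10, 0, 0, 0, 0, 0],
  [20, 0, 0, 0, 0, 0],
  [30, 0, 0, 0, 0, 0],
  [40, 0, 0, 0, 0, 0],
  [50, 0, 0, 0, 0, 0],
  [60, 0, 0, 0, 0, 0],
  [70, 0, 0, 0, 0, 0],
  [70, 0, 0, 0, 0, 0],
])

```text
time_s: 20.15
eef_pos: [511.8, -60.5, 101.7]
tool_rot: [[0.037, 0.999, -0.0], [0.999, -0.037, 0.001], [0.001, -0.0, -1.0]]
ft_force: [1.0, 1.2, -0.0]
width: 0.365
grasp_force: 30.0
```

Request:
step_arm([
  [5, 0, 0, 0, 0, 0],
  [10, 0, 0, 0, 0, 0],
  [15, 0, 0, 0, 0, 0],
  [20, 0, 0, 0, 0, 0],
  [25, 0, 0, 0, 0, 0],
  [25, 0, 0, 0, 0, 0],
])

```text
time_s: 20.75
eef_pos: [512.7, -36.5, 101.8]
tool_rot: [[0.039, 0.999, -0.0], [0.999, -0.039, 0.001], [0.001, -0.0, -1.0]]
ft_force: [1.5, 1.7, 0.7]
width: 0.361
grasp_force: 30.0
```

```bash
python3 p.py 513.4 -7.7 102 -2.3
```

```text
t 20.75 pos [512.7 -36.5 101.8] th -2.2 q7 12.7 F [1.5 1.7 0.7] w 31.4 g 30.0
shift [28.8 -0.4 -0.2] turn [-0.  -0.   0.1]
```

The tip is through the far cheek with forces under 2 N. The last ~29 mm until the shoulder touches.

Request:
step_arm([
  [5, 0, 0, 0, 0, 0],
  [10, 0, 0, 0, 0, 0],
  [15, 0, 0, 0, 0, 0],
  [20, 0, 0, 0, 0, 0],
  [24, 0, 0, 0, 0, 0],
  [26, 0, 0, 0, 0, 0],
  [27, 0, 0, 0, 0, 0],
  [27, 0, 0, 0, 0, 0],
])

```text
time_s: 21.55
eef_pos: [513.6, -10.3, 101.8]
tool_rot: [[0.039, 0.999, -0.0], [0.999, -0.039, 0.0], [0.0, -0.0, -1.0]]
ft_force: [1.7, -0.7, 1.1]
width: 0.364
grasp_force: 30.0
```

Request:
step_arm([
  [1, 0, 0, 0, 0, 0],
  [2, 0, 0, 0, 0, 0],
  [2, 0, 0, 0, 0, 0],
])

```text
time_s: 21.85
eef_pos: [513.7, -9.1, 101.8]
tool_rot: [[0.04, 0.999, -0.0], [0.999, -0.04, -0.001], [-0.001, 0.0, -1.0]]
ft_force: [1.8, -4.9, 1.7]
width: 0.364
grasp_force: 30.0
```

```bash
python3 p.py 513.4 -7.7 102 -2.3
```

```text
t 21.85 pos [513.7  -9.1 101.8] th -2.3 q7 9.3 F [ 1.8 -4.9  1.7] w 31.6 g 30.0
shift [ 1.4 -0.3 -0.2] turn [0. 0. 0.]
```

Contact is starting (Fy -4.9 N). Pushing 2 mm more to confirm it is home.

Request:
step_arm([
  [1, 0, 0, 0, 0, 0],
  [2, 0, 0, 0, 0, 0],
  [2, 0, 0, 0, 0, 0],
  [2, 0, 0, 0, 0, 0],
])

```text
time_s: 22.25
eef_pos: [513.7, -8.9, 101.8]
tool_rot: [[0.042, 0.999, 0.0], [0.999, -0.042, -0.003], [-0.003, 0.0, -1.0]]
ft_force: [1.3, -10.3, 1.9]
width: 0.362
grasp_force: 30.0
```

```bash
python3 p.py 513.4 -7.7 102 -2.3
```

```text
t 22.25 pos [513.7  -8.9 101.8] th -2.4 q7 9.0 F [  1.3 -10.3   1.9] w 31.5 g 30.0
shift [ 1.2 -0.3 -0.2] turn [ 0.   0.2 -0.1]
```

Home: the position holds at y = -8.9 while the force rises. I'll open and rise clear.

Request:
step_arm([
  [0, 0, 0, 0, 0, 0],
  [0, 0, 0, 0, 0, 0],
  [0, 0, 0, 0, 0, 0],
  [0, 0, 0, 0, 0, 0],
  [0, 0, -20, 0, 0, 0],
  [0, 0, -60, 0, 0, 0],
  [0, 0, -100, 0, 0, 0],
  [0, 0, -120, 0, 0, 0],
], claw=60)

```text
time_s: 23.05
eef_pos: [514.6, -6.6, 224.7]
tool_rot: [[0.04, 0.999, 0.003], [0.999, -0.04, 0.001], [0.001, 0.003, -1.0]]
ft_force: [1.0, -0.2, -0.3]
width: 0.685
grasp_force: 0.0
```

Request:
step_arm([
  [-45, 0, 0, 0, 0, 0],
  [-90, 0, 0, 0, 0, 0],
  [-135, 0, 0, 0, 0, 0],
  [-180, 0, 0, 0, 0, 0],
  [-220, 0, 0, 0, 0, 0],
  [-220, 0, 0, 0, 0, 0],
  [-220, 0, 0, 0, 0, 0],
])

```text
time_s: 23.75
eef_pos: [504.7, -227.0, 221.6]
tool_rot: [[0.042, 0.999, -0.001], [0.999, -0.042, 0.0], [0.0, -0.001, -1.0]]
ft_force: [-0.1, 0.2, 0.4]
width: 0.69
grasp_force: 0.0
```

```bash
python3 p.py;python3 - <<'E'
from h import *
s=cams.snapshot("scene");t=cams.snapshot("top")
A=cv2.resize(t["img"][130:350,140:440],(436,320),interpolation=cv2.INTER_CUBIC)
B=cv2.resize(s["img"][205:300,290:405],(726,600),interpolation=cv2.INTER_CUBIC)
B=cv2.resize(s["img"][215:355,280:480],(800,560),interpolation=cv2.INTER_CUBIC)
C=B.copy();h=t["img"][235:295,265:375];C[0:180,470:800]=cv2.resize(h,(330,180),interpolation=cv2.INTER_CUBIC)
cv2.imwrite("pics/g.png",cv2.convertScaleAbs(C,alpha=1.4))
# numeric: tab extent along row near hole axis in top view
hsv=cv2.cvtColor(t["img"],cv2.COLOR_BGR2HSV);m=cv2.inRange(hsv,(4,120,40),(14,255,255));k=np.zeros_like(m);k[250:282,322:380]=m[250:282,322:380]
c=max(cv2.findContours(k,cv2.RETR_EXTERNAL,cv2.CHAIN_APPROX_NONE)[0],key=cv2.contourArea);b=cv2.boxPoints(cv2.minAreaRect(c));print(b.round(1).tolist(),[onz(t,*x,45)[:2].round(0).tolist() for x in b])
E
```

```text
t 23.75 pos [ 504.7 -227.   221.6] th -2.4 q7 30.8 F [-0.1  0.2  0.4] w 60.1 g 0.0
[[327.0, 257.0], [345.0, 257.0], [345.0, 270.0], [327.0, 270.0]] [[530.0, 10.0], [528.0, -29.0], [500.0, -28.0], [501.0, 11.0]]
```

View pics/g.png

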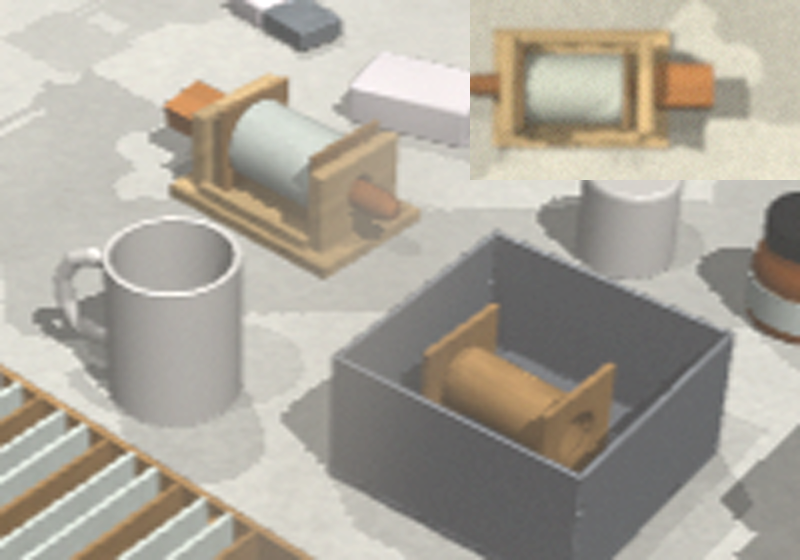

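The final picture shows the spool lying in the bin and the roll seated. The rod tip comes out of the far cheek and the tab sits against the near cheek, with tab end at y≈-29 (expected -30). The bystanders in view are where they were. Handing in.

```bash
python3 -c "
from cell import job
print(job.sign_off())"
```

```text
the job is handed in; nothing more can be done
None
```

The label roll is changed and the job is handed in at about 24 s: the empty spool is in the bin, the full roll is seated, and the rod is through both cheeks with its tab home; no verdict came back.

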